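# Stand the cell reference chart on its kickstand

### The arm

A 6-joint arm with a two-finger parallel gripper is mounted at the origin on a cart in front of the work surface, level with it; the furniture and walls round the work are solid. World frame = base frame: x ahead of the robot, y to its left, z up, the work surface at z = 0. Lengths are in mm, angles in rad, forces in N, time in s.
With the tool pointing down it reaches from about 425 to 1125 mm from the base axis. Payload 14.9 kg.
Tool frame: the origin (TCP) lies midway between the tips of the shut fingers; the grasp point (between the pads) lies 19 mm behind it; z points along the fingers, y is the line along which they close (so a half turn about z gives the same grasp; the last joint's range is limited). The gripper opens to 91 mm and grips with 3 to 60 N. Pads are 32 mm wide; open, the fingers measure 118 mm over their backs; the gripper's body (76 mm by 178 mm) begins 60 mm behind the grasp point.
Start: joints at [1.121, 0.379, 1.734, -0, 1.028, -0.033], TCP at [283.394, 640.083, 213.932] pointing down, gripper open.
Joint ranges: [-2.77, 2.77], [-0.74, 2.19], [0, 2.66], [-1.06, 4.2], [0.31, 2.87], [-3.08, 3.08]. Speed limits (rad/s): [1.89, 1.89, 2.39, 3.14, 3.14, 3.14].

### API

Orientations are given as a unit quaternion [x, y, z, w].
In Python, from rig import manip gives the robot as it stands. Calls block until the motion is done:
- manip.movep(position, orientation): joint-space move of the TCP to a pose.
- manip.move_straight(position, vel=150, frame=None): straight line of the TCP; frame=None keeps the orientation; vel is the mean speed in mm/s.
- manip.goto_joints(angles): joint-space move.
- manip.open_gripper() and manip.grasp(squeeze=None): open the fingers fully, or close them until they stop; squeeze is the grip in N (None keeps the last).
- manip.wait(seconds).
- manip.solve_ik(position, orientation): joint angles nearest the present ones, or None.
- manip.grab_frame(name): name is "scene" or "side" or "wrist"; returns the picture (420x560x3 uint8, blue, green, red); there is no depth.
- manip.camera_params(name): a dict with "fx", "fy", "cx", "cy" (pixels), "cam_to_world" (4x4, takes a point from camera to world coordinates); the wrist camera has in their place "hand_eye" (4x4, takes a point from camera to tool coordinates, whose origin is the TCP and whose axes are the flange's). Camera axes: x right, y down, z forward; pixel columns grow to the right and rows downward; lengths in mm; the calibration is good to about 2 mm. A picture is of the moment at which its call begins: read the wrist's pose just before it. camera_params takes no time and is no camera call.
A pose or a line that the arm cannot do raises manip.Unreachable and nothing moves.
- manip.hand_in(): hands the job in; it is judged then, once.
Readings, each from a call of its own:
- manip.current_clock(): time.
- manip.current_joint_positions(): joint angles.
- manip.current_qd(): joint speeds.
- manip.current_joint_efforts(): joint torques, N m.
- manip.current_ee_pos(): TCP position.
- manip.current_ee_rot(): TCP orientation.
- manip.current_wrist_force(): force on the tool from outside, world axes, zero at the start.
- manip.current_torque(): the same for the moment, N m.
- manip.current_grip_width(): opening from 0.0 (shut) to 1.0 (fully open).
- manip.current_gripper_force(): force on a finger pad.
Only numpy, scipy, OpenCV 4.12 (cv2) and the standard library are available. Lean on these libraries where they do the work, as an engineer would, in place of code of your own. Each camera call takes 0.05 s, during which the arm holds its last target. There are 200 camera calls.

### The job

The cell reference chart lies face down on the bench. Unfold the kickstand on its back all the way to its stop, then pick the chart up by its handle and set it down gently on the black mat in front of the analyser, so that it stands by itself leaning back on the kickstand, its printed face square to the robot's side of the mat, with its foot strip and the kickstand's foot bar both on the mat, and let go. Leave the brown stain bottle, the dropper bottle and the white swab box where they stand.

Things in the scene. Friction and masses are not known exactly. Their poses are not given: they have to be found in the camera images.
- chart_mid (a point): Centre of the chart's board: grey, 160 mm wide, 150 mm tall, 10 mm thick, printed face with cell pictures, whole chart about 0.5 kg. Axes: x from the handle towards the foot strip, y across the width, z out of the back. At the start it lies face down on bumpers, z up, its back 17 mm above the bench. The microscope stands behind it: keep out of x over 0.6 m at y -0.2 to -0.33 m, up to 0.45 m high.
- chart_grip (a point): Middle of the grip sleeve of the chart's bow handle: black ribbed flat-sided bar, 14 mm thick, 18 mm high, 84 mm long, turning freely on the bow, so that a lifted chart swings down and hangs upright. Axes as chart_mid: y along the sleeve. At the start its axis is 16 mm above the bench; 48 mm free space between sleeve and board. From chart_base it lies at x -207, z +5 mm.
- chart_base (a point): Middle of the axis of the rubber foot strip: round bar 12 mm in diameter, 156 mm long, along the bottom edge, on which the chart stands. Axes as chart_mid. Standing with the kickstand fully open, the chart leans back 18.1 degrees: foot bar 70 mm behind the strip; sleeve axis 69 mm behind the strip's axis and 201 mm above the surface. Upright, strip just touching, the sleeve axis is 213 mm up.
- chart_hinge (a point): Middle of the kickstand's hinge axis (parallel to y) between two black lugs 120 mm apart on the chart's back. Axes as chart_mid. It lies 13 mm off the board's back face; from chart_base at x -92, z +19 mm. The lugs reach 7 mm beyond the axis.
- kickstand_foot (a point): Middle of the axis of the kickstand's foot bar: rubber-covered round bar 12 mm in diameter, 84 mm wide, joining two thin steel arms, 85 mm from the hinge axis. Folded, it lies near the chart's bottom edge, its axis 13 mm off the board's back (30 mm above the bench), 7 mm free under it; it can be pinched from above across the bar. x points from hinge to bar, y along the bar.
- kickstand (a joint): Opening angle of the kickstand in rad: 0 folded flat on the back (it starts folded or up to 0.12), 0.6 (34 degrees) at its stop. It swings about the hinge axis, the foot bar rising off the back and moving towards the handle. Friction of 0.07 Nm (about 0.8 N at the bar, plus its 50 g) holds it where it is left.
- mat: Fixed black rubber mat on the bench, 125 mm (x) by 200 mm (y), 3 mm thick; origin at the centre of its underside; x points away from the robot's side, towards the analyser. The analyser's front overhangs: its lip, 100 to 170 mm up, is 45 to 80 mm behind the mat's centre and comes forward on the right to x = 0.48 m at y = -0.1 m; above that it slopes back (x = 0.64 at 250 mm up).
- stain_bottle: Loose brown glass bottle with black cap, 52 mm in diameter, 116 mm tall, standing to the left of the mat; origin at the centre of its underside.
- dropper_bottle: Loose small white bottle with screw cap, 30 mm in diameter, 63 mm tall, standing between chart and mat; origin at the centre of its underside.
- swab_box: Loose white carton, 54 x 67 x 60 mm tall, standing behind the chart on the right; origin at the centre of its underside.

How it is judged:
By the outcome, as a careful person would: the job done as asked, in the order asked, and still so for the second after the job is handed in, with the robot touching nothing.
It also fails if it takes over 69 s, if anything falls off the work surface, if the arm or the gripper's body presses on something with over 40 N, if the wrist force passes 120 N, or if a joint passes its speed limit or range.

## Working session

There is one attempt and no reset: what is moved stays moved. The work goes in short steps, each a Python script; the robot and the scene stay as the last script left them, time stands still between calls to the robot, and variables do not carry over. Pictures are saved under pics/ and viewed, at most 10 in all, crops included, and the job is handed in when it is done.

```bash
mkdir -p pics; ls; python3 - <<'E'
from rig import manip
import cv2,numpy as np
for n in("scene","side"):
    f=manip.grab_frame(n); cv2.imwrite(f"pics/{n}0.png",f)
    p=manip.camera_params(n); print(n,p["fx"],p["fy"],p["cx"],p["cy"]); print(np.round(np.array(p["cam_to_world"]),3).tolist())
p=manip.camera_params("wrist");print(p)
print(manip.current_ee_rot(),manip.current_clock())
E
```

```text
pics
scene 518.6716204199045 518.6716204199045 277.64802992505867 210.07240161884235
[[0.631, -0.548, 0.548, -354.075], [-0.775, -0.449, 0.444, -734.266], [0.002, -0.706, -0.709, 1148.961], [0.0, 0.0, 0.0, 1.0]]
side 508.95652507505633 508.95652507505633 271.83793988286885 212.38808297190675
[[-0.905, -0.156, 0.395, -30.969], [-0.425, 0.323, -0.845, 1087.343], [0.004, -0.933, -0.359, 513.896], [0.0, 0.0, 0.0, 1.0]]
{'fx': 317.6996497268581, 'fy': 317.6996497268581, 'cx': 281.2981292814288, 'cy': 208.86071904595158, 'hand_eye': array([[ 1.27649150e-03, -9.61309855e-01, -2.75466392e-01,
         7.78024962e+01],
       [ 9.99998646e-01,  1.51320989e-03, -6.46807794e-04,
        -1.23616492e-01],
       [ 1.03862117e-03, -2.75465194e-01,  9.61310485e-01,
        -1.70860135e+02],
       [ 0.00000000e+00,  0.00000000e+00,  0.00000000e+00,
         1.00000000e+00]])}
[ 2.06898034e-01  9.78362386e-01 -4.80524754e-04 -1.16277349e-04] 0.1
```

View pics/scene0.png

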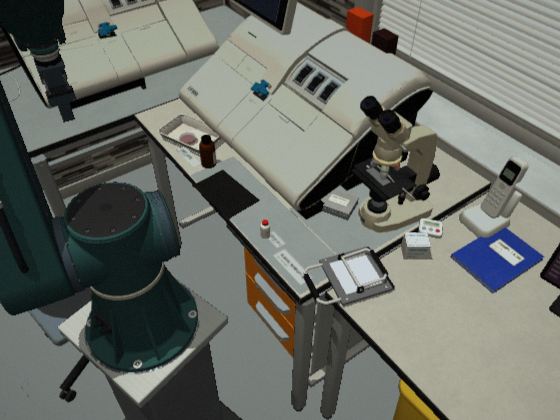

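View pics/side0.png

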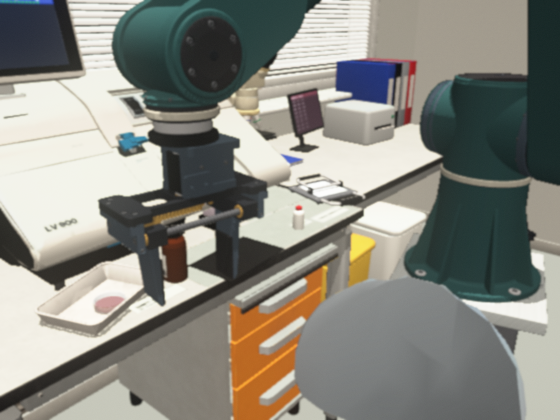

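The scene view shows the chart around (355,275), with its bow handle at its left end (about (315,285)). The mat is at (228,190), the stain bottle at (208,150), the dropper at (265,230) and the swab box at (416,245). I'll cast rough rays from these and then look from the wrist.

```bash
cat > h.py <<'E'
from rig import manip
import cv2,numpy as np
from scipy.spatial.transform import Rotation as R
def ray(n,uv,T=None):
    p=manip.camera_params(n)
    M=np.array(p["cam_to_world"]) if n!="wrist" else T@np.array(p["hand_eye"])
    d=M[:3,:3]@np.array([(uv[0]-p["cx"])/p["fx"],(uv[1]-p["cy"])/p["fy"],1]); return M[:3,3],d
def onz(n,uv,z,T=None):
    o,d=ray(n,uv,T); return o+d*(z-o[2])/d[2]
def toolT():
    T=np.eye(4);T[:3,:3]=R.from_quat(manip.current_ee_rot()).as_matrix();T[:3,3]=manip.current_ee_pos();return T
def down(ang):
    "tool pointing down, tool y (closing line) at world angle ang (rad)"
    y=np.array([np.cos(ang),np.sin(ang),0]);z=np.array([0,0,-1.]);x=np.cross(y,z)
    return R.from_matrix(np.c_[x,y,z])
def snap(name):
    T=toolT();f=manip.grab_frame("wrist");cv2.imwrite(f"pics/{name}.png",f);np.save(f"pics/{name}.npy",T);return T,f
E
python3 - <<'E'
from h import *
for l,uv,z in [("mat",(195,183),3),("mat",(225,160),3),("mat",(262,195),3),("mat",(230,220),3),("stain",(208,166),0),("drop",(265,237),0),("hand",(316,283),16),("c",(325,262),17),("c",(375,247),17),("c",(395,293),17),("c",(343,303),17),("box",(416,258),0)]:
    print(l,onz("scene",uv,z).round())
for a in (np.pi/2,-np.pi/2):
  for p in ([560,-130,330],[450,-130,330],[450,150,330]): 
    q=manip.solve_ik(p,down(a).as_quat()); print(a,p,None if q is None else np.round(q,2))
E
```

```text
mat [458. 274.   3.]
mat [607. 278.   3.]
mat [554.  66.   3.]
mat [407.  70.   3.]
stain [549. 304.   0.]
drop [424. -56.   0.]
hand [ 372. -280.   16.]
c [ 447. -257.   17.]
c [ 583. -336.   17.]
c [ 478. -463.   17.]
c [ 364. -373.   17.]
box [ 636. -443.    0.]
1.5707963267948966 [560, -130, 330] [-0.27  0.06  1.9  -0.    1.18 -1.84]
1.5707963267948966 [450, -130, 330] [-0.33 -0.14  2.09 -0.    1.19 -1.9 ]
1.5707963267948966 [450, 150, 330] [ 0.27 -0.13  2.08 -0.    1.18 -1.3 ]
-1.5707963267948966 [560, -130, 330] [-0.27  0.06  1.9  -0.    1.18  1.3 ]
-1.5707963267948966 [450, -130, 330] [-0.33 -0.14  2.09 -0.    1.19  1.24]
-1.5707963267948966 [450, 150, 330] [ 0.27 -0.13  2.08 -0.    1.18  1.84]
```

```bash
python3 - <<'E'
from h import *
q=down(-np.pi/2).as_quat()
manip.movep([420,170,300],q); manip.wait(.2); snap("mat")
manip.movep([430,-300,250],q); manip.wait(.2); snap("chart")
print(manip.current_clock())
a=cv2.imread("pics/chart.png"); b=cv2.imread("pics/mat.png")
cv2.imwrite("pics/chartb.png",cv2.resize(a,(784,588),interpolation=cv2.INTER_CUBIC))
E
```

```text
4.1333
```

View pics/chartb.png

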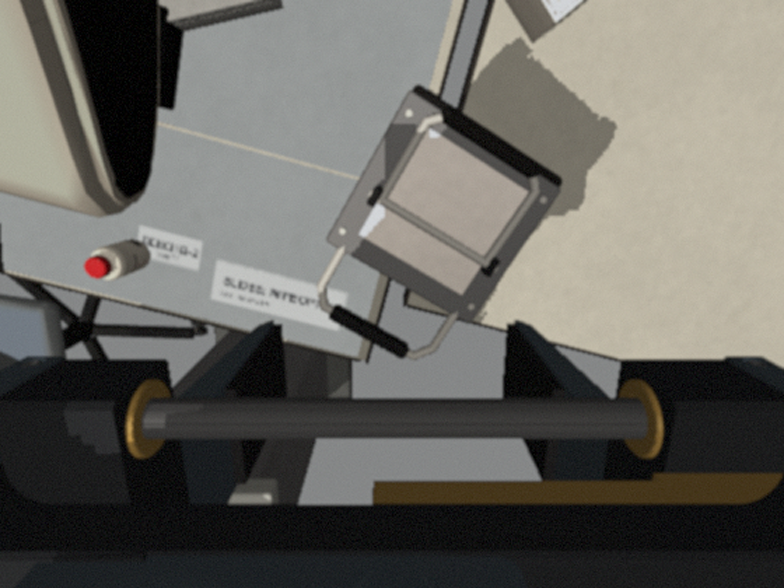

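View pics/mat.png

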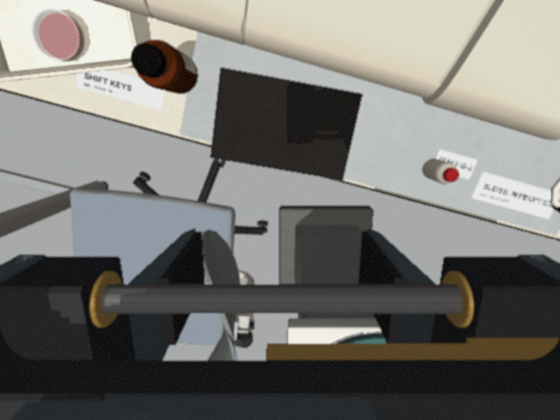

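The chart view (scaled 1.4x) shows the black foot strip from (415,90) to (558,183), lugs at (375,195) and (490,267), and the sleeve from (332,310) to (408,352). The mat view shows mat corners near (221,68), (361,94), (343,180) and (211,157). Next I refine these by mask and zoom in on the foot bar.

```bash
python3 - <<'E'
from h import *
T=np.load("pics/mat.npy");f=cv2.imread("pics/mat.png")
m=((f.max(2)<60)).astype(np.uint8); m[:60]=0; m[185:]=0; m[:,:205]=0; m[:,370:]=0
c=max(cv2.findContours(m,0,2)[0],key=cv2.contourArea)
ap=cv2.approxPolyDP(c,6,True)[:,0]; print(cv2.contourArea(c),ap.tolist())
w=np.array([onz("wrist",p,3,T)[:2] for p in c[:,0]],np.float32)
r=cv2.minAreaRect(w);print("mat",r, cv2.boxPoints(r).round(1).tolist())
for p in ap: print(p,onz("wrist",p,3,T).round(1))
for l,p,z in [("stainbase",(180,80),0),("drop",(440,172),0)]: print(l,onz("wrist",p,z,T).round())
T=np.load("pics/chart.npy");f=cv2.imread("pics/chart.png");s=1.4
for l,p,z in [("stripL",(415,90),10),("stripR",(558,183),10),("sleeveL",(332,310),23),("sleeveR",(408,352),23),("lugL",(375,195),34),("lugR",(490,267),34),("footL",(432,122),36),("footR",(540,188),36),("drop",(145,257),0)]:
    print(l,onz("wrist",np.array(p)/s,z,T).round(1))
cv2.imwrite("pics/zoom.png",cv2.resize(f[55:265,215:415],(762,600),interpolation=cv2.INTER_CUBIC)[:, :])
g=f[55:255,220:410];cv2.imwrite("pics/zoom.png",cv2.resize(g,None,fx=3,fy=3,interpolation=cv2.INTER_CUBIC))
E
```

```text
12010.5 [[221, 69], [216, 159], [205, 184], [225, 159], [341, 179], [359, 94]]
mat ((465.8552551269531, 171.70684814453125), (200.0423126220703, 163.17251586914062), 80.30805206298828) [[368.6000061035156, 86.80000305175781], [529.4000244140625, 59.400001525878906], [563.0999755859375, 256.6000061035156], [402.29998779296875, 284.0]]
[221  69] [561.4 252.    3. ]
[216 159] [439.6 265.4   3. ]
[205 184] [402.2 283.9   3. ]
[225 159] [439.6 252.2   3. ]
[341 179] [410.3  80.6   3. ]
[359  94] [529.8  62.    3. ]
stainbase [548. 310.   0.]
drop [421. -67.   0.]
stripL [ 569.5 -317.8   10. ]
stripR [ 493.  -447.5   10. ]
sleeveL [ 376.8 -242.    23. ]
sleeveR [ 334.2 -314.1   23. ]
lugL [ 483.6 -284.    34. ]
lugR [ 421.  -385.8   34. ]
footL [ 541.8 -330.8   36. ]
footR [ 489.8 -423.3   36. ]
drop [422.5 -60.8   0. ]
```

View pics/zoom.png

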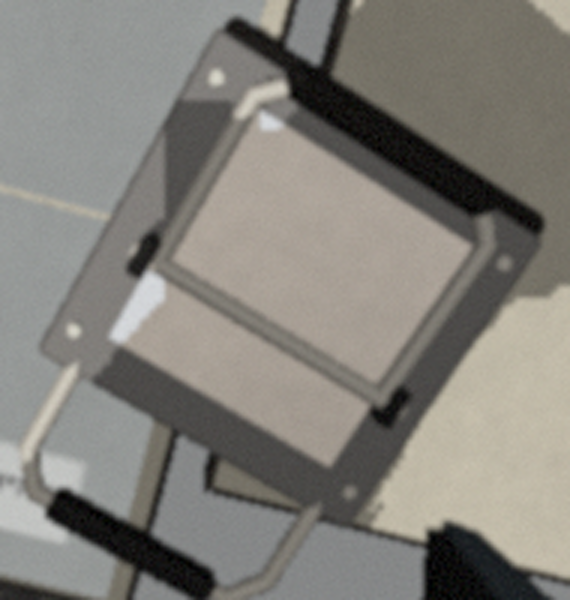

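The zoom shows the foot bar lying just inside the black strip, with its ends at (285,85) and (490,215) in the zoom. The measured distances match the given sizes: lugs 119.5 mm, sleeve 84 mm, hinge to base 92 mm. Next I pinch the bar and open the kickstand.

```bash
cat >> h.py <<'E'
A=np.deg2rad(-30.8); X=np.array([np.cos(A),np.sin(A),0]); Y=np.array([-np.sin(A),np.cos(A),0])
BASE=np.array([531.8,-382.8,11.]); HINGE=BASE-92*X+[0,0,19]
E
python3 - <<'E'
from h import *
T=np.load("pics/mat.npy");f=cv2.imread("pics/mat.png")
m=((f.max(2)<60)).astype(np.uint8); m[:60]=0; m[185:]=0; m[:,:205]=0; m[:,370:]=0
m=cv2.morphologyEx(m,cv2.MORPH_OPEN,np.ones((31,31)))
c=max(cv2.findContours(m,0,2)[0],key=cv2.contourArea)
r=cv2.minAreaRect(np.array([onz("wrist",p,3,T)[:2] for p in c[:,0]],np.float32));print("mat",r)
q=down(A).as_quat()
def P(th,dz=-9): return HINGE-15*Y+85*(np.cos(th)*X+np.array([0,0,np.sin(th)]))+[0,0,dz]
manip.movep(P(0)+[0,0,110],q); print(manip.current_joint_positions().round(2) if hasattr(manip.current_joint_positions(),'round') else manip.current_joint_positions())
manip.move_straight(P(0),vel=100); manip.wait(.2)
print("F0",np.round(manip.current_wrist_force(),1)); 
manip.grasp(8); print("w",manip.current_grip_width(),manip.current_gripper_force(),np.round(manip.current_wrist_force(),1))
th0=.05
for th in np.arange(.1,.62,.06):
    manip.move_straight(P(th)-P(th0)+P(0),vel=60); F=np.array(manip.current_wrist_force())
    print(round(th,2),np.round([F@X,F@Y,F[2]],1),manip.current_grip_width())
print(manip.current_clock()); snap("open1")
f=cv2.imread("pics/open1.png");cv2.imwrite("pics/open1.png",f)
E
```

```text
mat ((486.4800109863281, 166.01373291015625), (195.44920349121094, 121.42758178710938), 80.84327697753906)
[-0.68  0.41  1.87  0.    0.86 -0.14]
F0 [-0.   0.6  0.8]
w 0.12871920350767246 7.999922186136246 [-0.5  0.6  0.2]
0.1 [-0.6  0.5 -0.2] 0.1273949365873035
0.16 [-0.8  0.4 -0.7] 0.1311838211613322
0.22 [-0.1  0.7 -0. ] 0.12731584995231013
0.28 [-0.  -0.7  0.2] 0.12616304597729938
0.34 [-0.6 -0.7  0. ] 0.12668634383723792
0.4 [-0.5  0.4 -0.2] 0.12747130237632306
0.46 [-0.4 -0.1 -0.5] 0.12671198161413677
0.52 [-0.4 -0.   0.6] 0.12443964487952533
0.58 [ 0.4  0.4 -1.4] 0.12695132142243454
10.0167
```

View pics/open1.png

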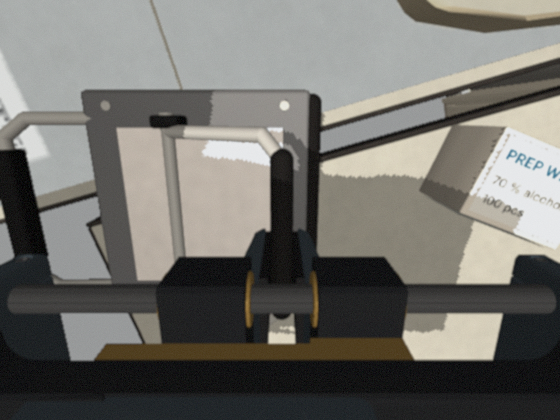

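The bar is held (width 11.6 mm) and the kickstand is up: bar at (282,230), chart undisturbed. I continue until the force shows the stop.

```bash
python3 - <<'E'
from h import *
p=np.array(manip.current_ee_pos())
for i in range(8):
    th=.58+.025*(i+1)
    p=p+85*.025*(-np.sin(th)*X+np.array([0,0,np.cos(th)]))
    manip.move_straight(p,vel=30)
    F=np.mean([manip.current_wrist_force() for _ in range(1)],axis=0); 
    t=F@(-np.sin(th)*X+np.array([0,0,np.cos(th)])); print(round(th,3),np.round([F@X,F@Y,F[2]],1),round(t,1))
    if t<-4: break
manip.wait(.2);print(np.round(manip.current_wrist_force(),1),manip.current_ee_pos(),manip.current_clock())
snap("open2")
f=cv2.imread("pics/open1.png");g=cv2.imread("pics/open2.png");cv2.imwrite("pics/cmp.png",np.hstack([f[80:330,70:400],g[80:330,70:400]]))
E
```

```text
0.605 [-0.2  0.7  0.7] 0.7
0.63 [ 0.8 -0.5 -2.8] -2.7
0.655 [ 0.7  0.1 -2.2] -2.2
0.68 [ 1.1  0.2 -1.5] -1.8
0.705 [ 0.4  0.1 -2.9] -2.5
0.73 [ 2.3  0.1 -2.6] -3.5
0.755 [ 0.7  0.  -2.4] -2.3
0.78 [ 1.5  0.6 -2. ] -2.5
[ 1.7 -0.4 -2.2] [ 496.98700221 -379.56042377   76.58003989] 12.2667
```

View pics/cmp.png

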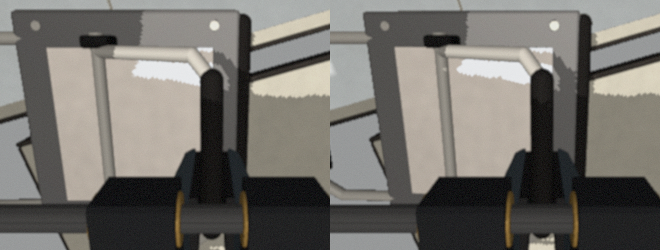

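The force plateaus at about -2.5 N from 0.63 on, which is the chart's own weight, so the stop is reached and the foot end is slightly raised. I'll lower until that load vanishes, then release and look from above.

```bash
python3 - <<'E'
from h import *
p=np.array(manip.current_ee_pos())
for i in range(7):
    th=.78-.02*i
    d=(-np.sin(th)*X+np.array([0,0,np.cos(th)])); p=p-85*.02*d
    manip.move_straight(p,vel=30); F=np.array([0,0,0.])
    for _ in range(3): manip.wait(.03); F+=np.array(manip.current_wrist_force())/3
    print(round(th-.02,3),np.round([F@X,F[2]],1),round(F@d,1))
    if F@d>-1: break
manip.open_gripper()
print(p)
manip.move_straight(p+[0,0,60],vel=150)
q=down(-np.pi/2).as_quat()
manip.movep([400,-320,230],q); manip.wait(.3); snap("chart2"); print(manip.current_clock())
f=cv2.imread("pics/chart2.png");cv2.imwrite("pics/chart2b.png",cv2.resize(f[20:270,180:460],None,fx=2.4,fy=2.4,interpolation=cv2.INTER_CUBIC))
E
```

```text
0.76 [ 0.1 -2.6] -1.9
0.74 [-1.1 -2.8] -1.3
0.72 [-1.5 -3.1] -1.3
0.7 [-0.4 -2.5] -1.6
0.68 [-0.3 -2.6] -1.8
0.66 [-0.1 -2.5] -1.9
0.64 [-0.1 -2.5] -1.9
[ 503.69967229 -383.52046273   67.59906111]
17.8667
```

View pics/chart2b.png

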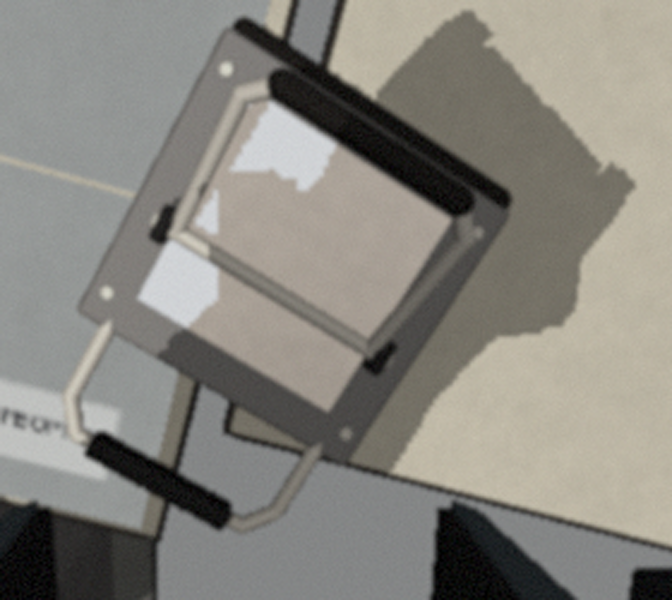

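The kickstand is open: foot bar from (285,85) to (460,205), strip from (240,25) to (508,200), lugs at (165,222) and (380,357), sleeve from (95,445) to (222,518). I'll recompute the pose, check the opening, and test reachability of the rest.

```bash
python3 - <<'E'
from h import *
T=np.load("pics/chart2.npy")
g=lambda p,z: onz("wrist",np.array(p)/2.4+[180,20],z,T)
for n,a,b,z in [("sleeve",(93,443),(224,519),21),("lugs",(165,222),(380,357),34),("strip",(240,25),(508,200),10),("bar78",(278,82),(466,206),78),("bar68",(278,82),(466,206),68)]:
    a,b=g(a,z),g(b,z); v=a-b; print(n,((a+b)/2).round(1),"len",np.linalg.norm(v).round(1),"ang",np.rad2deg(np.arctan2(v[1],v[0])).round(1)-90)
def tilt(ang,t):
    # tool y at heading ang, fingertips tilted forward by t (tool z leans towards heading)
    return down(ang)*R.from_euler('x',t)
M=tilt(0,.5).as_matrix(); print(M.round(2))
am=np.deg2rad(-9.2); mx=np.array([np.cos(am),np.sin(am),0]); C=np.array([486.5,166,3.])
for t in (-.5,-.35,0,.35,.5):
    Rt=tilt(am,t); zt=Rt.as_matrix()[:,2]
    for s in (C-50*mx+[0,0,415],C-50*mx+[0,0,213],C+19*mx+[0,0,201]):
        q=manip.solve_ik(s+12*zt,Rt.as_quat()); print(t,zt.round(2),None if q is None else np.round(q,2))
E
```

```text
sleeve [ 353.6 -276.9   21. ] len 79.2 ang -31.799999999999997
lugs [ 452.4 -335.5   34. ] len 119.5 ang -31.299999999999997
strip [ 532.3 -384.    10. ] len 150.9 ang -30.200000000000003
bar78 [ 511.9 -371.9   78. ] len 88.8 ang -30.700000000000003
bar68 [ 513.  -373.5   68. ] len 91.6 ang -30.700000000000003
[[ 0.    0.88 -0.48]
 [ 1.    0.    0.  ]
 [ 0.   -0.48 -0.88]]
-0.5 [ 0.47 -0.08 -0.88] [ 0.49 -0.38  2.2  -0.36  0.95  0.8 ]
-0.5 [ 0.47 -0.08 -0.88] [ 0.49 -0.11  2.39 -0.61  0.53  1.12]
-0.5 [ 0.47 -0.08 -0.88] [ 0.39  0.01  2.3  -0.6   0.46  1.04]
-0.35 [ 0.34 -0.05 -0.94] [ 0.43 -0.34  2.14 -0.22  1.06  0.68]
-0.35 [ 0.34 -0.05 -0.94] [ 0.43 -0.09  2.33 -0.33  0.63  0.84]
-0.35 [ 0.34 -0.05 -0.94] [ 0.35  0.04  2.24 -0.31  0.58  0.75]
0 [ 0.  0. -1.] [ 0.33 -0.2   2.01 -0.    1.33  0.49]
0 [ 0.  0. -1.] [ 0.33  0.02  2.19 -0.    0.93  0.49]
0 [ 0.  0. -1.] [ 0.27  0.14  2.09 -0.    0.91  0.43]
0.35 [-0.34  0.05 -0.94] [ 0.25 -0.04  1.89  0.14  1.61  0.4 ]
0.35 [-0.34  0.05 -0.94] [0.25 0.18 2.06 0.15 1.24 0.34]
0.35 [-0.34  0.05 -0.94] [0.21 0.29 1.94 0.13 1.25 0.31]
0.5 [-0.47  0.08 -0.88] [0.23 0.03 1.85 0.19 1.72 0.37]
0.5 [-0.47  0.08 -0.88] [0.23 0.25 2.   0.19 1.36 0.31]
0.5 [-0.47  0.08 -0.88] [0.19 0.36 1.88 0.17 1.38 0.28]
```

Kickstand confirmed open: the bar projects 69.7 mm from the hinge against 70 expected at the stop. Now I grasp the sleeve, offset 9 mm so the inner finger clears the board edge, then lift on an arc.

```bash
cat >> h.py <<'E'
def tilt(ang,t): return down(ang)*R.from_euler('x',t)   # t<0: fingertips lean forward
AM=np.deg2rad(-9.2); MX=np.array([np.cos(AM),np.sin(AM),0]); MY=np.array([-np.sin(AM),np.cos(AM),0]); MC=np.array([486.5,166,3.])
def F(): 
    f=[]
    for _ in range(3): manip.wait(.03); f.append(manip.current_wrist_force())
    return np.round(np.mean(f,axis=0),1)
E
python3 - <<'E'
from h import *
q=down(np.deg2rad(-30.9)).as_quat()
g=np.array([353.8,-277,4])-9*X
manip.movep(g+[0,0,90],q); manip.move_straight(g,vel=100); print("F",F())
manip.grasp(40); print("w",manip.current_grip_width()*91,manip.current_gripper_force(),F())
p0=np.array(manip.current_ee_pos())
for ph in np.deg2rad([10,25,40,55,70,82,92]):
    manip.move_straight(p0+[0,0,207*np.sin(min(ph,1.57))]+.5*207*(1-np.cos(ph))*X,vel=120); print(F(),end=' ')
p=np.array(manip.current_ee_pos()); manip.move_straight(p+[0,0,40],vel=60); manip.wait(.5)
print(F(),manip.current_grip_width()*91,manip.current_ee_pos(),manip.current_clock())
cv2.imwrite("pics/lift.png",manip.grab_frame("scene"))
E
```

```text
F [ 0.2 -0.   0.1]
w 13.6006717082177 39.99972760677338 [ 2.  -1.3 -0.8]
[ 1.5 -0.9 -2.3] [ 1.1 -0.7 -2.6] [-5.6  1.6  3.6] [-12.4   6.1  23.3] [-1.7  2.1 21.7] [-0.3  0.5 -4.5] [ 0.3 -0.2 -4.4] [-0.7  0.3 -4.7] 13.689082242686599 [ 437.6457328  -326.97129921  250.64204224] 26.5167
```

View pics/lift.png

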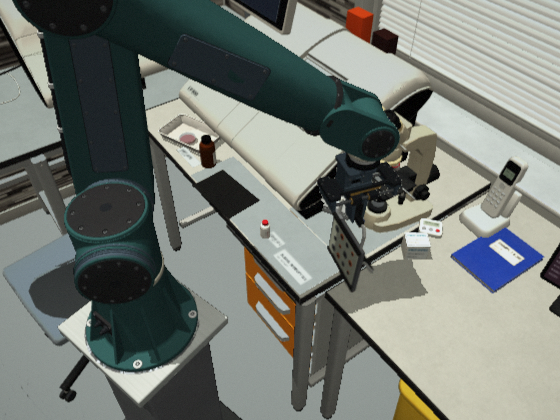

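The chart hangs upright with its printed face towards the robot (board around (345,245)), bottles and box untouched. Next I carry it high over the mat and check it from the scene and side cameras.

```bash
python3 - <<'E'
from h import *
def go(s,ang,t,vel=200):
    Rt=tilt(ang,t); manip.move_straight(np.array(s)+12*Rt.as_matrix()[:,2],vel=vel,frame=Rt.as_quat())
p=np.array(manip.current_ee_pos()); 
manip.move_straight([p[0],p[1],470],vel=150)
try:
    go([440,-190,480],A,-.1); go([448,-20,480],-.35,-.2)
    S=MC-50*MX
    go([S[0],S[1],480],AM,-.4)
except manip.Unreachable as e: print("unreach",e,manip.current_ee_pos())
print(manip.current_joint_positions(),manip.current_clock())
s=S.copy(); s[2]=320
go(s,AM,-.4,120); manip.wait(.8)
print(F(),manip.current_ee_pos(),manip.current_clock())
a=manip.grab_frame("scene");b=manip.grab_frame("side"); cv2.imwrite("pics/s_a.png",a);cv2.imwrite("pics/s_b.png",b)
cv2.imwrite("pics/over.png",np.hstack([cv2.resize(a[60:260,150:350],(400,400),interpolation=cv2.INTER_CUBIC),cv2.resize(b[100:350,100:350],(400,400),interpolation=cv2.INTER_CUBIC)]))
E
```

```text
[ 0.44984523 -0.38637266  2.0742844  -0.2493913   1.13277441  0.68100716] 31.1333
[ 0.8 -0.2 -4.5] [441.92142361 173.29259494 309.09708726] 33.5167
```

View pics/over.png

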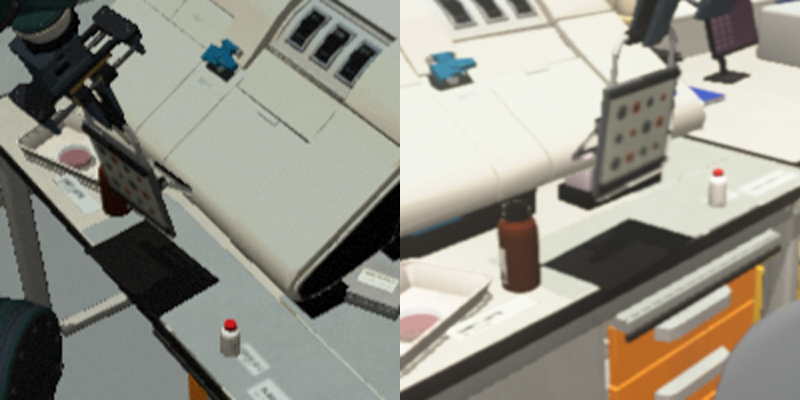

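Both views show the chart hanging with the kickstand open. The strip ends are at about (172,235) and (103,190) in the left pane, and (665,155) and (597,193) in the right pane. I triangulate them to check height and centring.

```bash
python3 - <<'E'
from h import *
sc=lambda p:(150+p[0]*.5,60+p[1]*.5); sd=lambda p:(100+(p[0]-400)*.625,100+p[1]*.625)
E=[]
for a,b in [((172,233),(665,155)),((106,190),(597,193))]:
    o1,d1=ray("scene",sc(a));o2,d2=ray("side",sd(b)); d1/=np.linalg.norm(d1);d2/=np.linalg.norm(d2)
    t=np.linalg.lstsq(np.c_[d1,-d2],o2-o1,rcond=None)[0]; P1,P2=o1+t[0]*d1,o2+t[1]*d2
    P=(P1+P2)/2; E.append(P); print(P.round(1),"miss",np.linalg.norm(P1-P2).round(1),"mat xy",(P-MC)@MX,(P-MC)@MY)
print(np.linalg.norm(E[0]-E[1]))
E
```

```text
[458.4  85.9 128.3] miss 12.6 mat xy -14.927768265537724 -83.57719986761342
[478.4 242.3 120.1] miss 6.6 mat xy -20.169514797883505 74.07473682743624
157.95192332717386
```

Triangulated strip length is 158 mm (156 given) and it is centred within 5 mm across. It seems to swing slightly backwards from sleeve friction. I'll reduce the tool tilt and measure the strip end numerically with the side camera, intersecting its ray with the strip's end plane.

```bash
cat >> h.py <<'E'
def go(s,ang,t,vel=200):
    Rt=tilt(ang,t); manip.move_straight(np.array(s)+12*Rt.as_matrix()[:,2],vel=vel,frame=Rt.as_quat())
def onlat(uv,lat,n="side"):
    o,d=ray(n,uv); P=o+d*((lat-(o-MC)@MY)/(d@MY)); return np.array([(P-MC)@MX,(P-MC)@MY,P[2]]).round(1)
def strip_ends():
    b=manip.grab_frame("side"); m=(b.max(2)<70).astype(np.uint8); r=np.zeros_like(m); r[150:290,190:300]=m[150:290,190:300]
    k,lab,st,ce=cv2.connectedComponentsWithStats(r)
    for i in range(1,k):
        if st[i,4]>60:
            ys,xs=np.nonzero(lab==i); L=xs<=xs.min()+2; Rr=xs>=xs.max()-2
            l=(xs.min(),ys[L].mean()); rr=(xs.max(),ys[Rr].mean())
            print(st[i],"L",l,onlat(l,75),"R",rr,onlat(rr,-81))
    return b
E
python3 - <<'E'
from h import *
print("before, eye px:",onlat((223.1,219.5),75),onlat((265.6,196),-81),"board top L",onlat((228,162.5),77))
strip_ends()
s=MC-50*MX; s[2]=320
go(s,AM,-.15,100); manip.wait(.8); print("after"); cv2.imwrite("pics/s_c.png",strip_ends()); print(manip.current_clock(),F())
E
```

```text
before, eye px: [-23.9  75.  121.2] [-22.1 -81.  127.9] board top L [-42.8  77.  246.6]
[233 150  36  12 137] L (np.int64(233), np.float64(159.5)) [-53.9  75.  254. ] R (np.int64(268), np.float64(150.0)) [-28.6 -81.  237.3]
[200 201  71  29 460] L (np.int64(200), np.float64(219.66666666666666)) [ 40.7  75.  106. ] R (np.int64(270), np.float64(202.55555555555554)) [-34.4 -81.  114.4]
[ 191  238  109   52 2631] L (np.int64(191), np.float64(264.75)) [ 75.2  75.  -12. ] R (np.int64(299), np.float64(247.5)) [-115.1  -81.    22.1]
[277 277  23  13  62] L (np.int64(277), np.float64(288.75)) [-159.4   75.     2. ] R (np.int64(299), np.float64(277.875)) [-117.2  -81.   -55.5]
after
[236 150  35  12 133] L (np.int64(236), np.float64(159.5)) [-61.4  75.  255.1] R (np.int64(270), np.float64(150.25)) [-34.  -81.  237.5]
[239 203  39  24 188] L (np.int64(239), np.float64(222.83333333333334)) [-65.5  75.  123.5] R (np.int64(277), np.float64(205.0)) [-53.8 -81.  112.5]
[200 215  31  15 293] L (np.int64(200), np.float64(219.5)) [ 40.7  75.  106.4] R (np.int64(230), np.float64(220.95652173913044)) [ 85.6 -81.   41. ]
[ 192  238  108   52 2627] L (np.int64(192), np.float64(264.8333333333333)) [ 72.1  75.  -11.3] R (np.int64(299), np.float64(247.36)) [-115.1  -81.    22.4]
[277 277  23  13  63] L (np.int64(277), np.float64(288.75)) [-159.4   75.     2. ] R (np.int64(299), np.float64(277.875)) [-117.2  -81.   -55.5]
34.9167 [ 1.4 -0.  -4.8]
```

After untilting, the strip sits at mat x ≈ -56 at about 115 mm height, with the sleeve at -50 and a slight correct-way lean. I shift 9 mm forward so the strip lands near -46, descend to contact, then lean it back along the arc.

```bash
python3 - <<'E'
from h import *
t=-.15
def S(x,z): return MC+x*MX+[0,0,z-MC[2]]
go(S(-41,320),AM,t,60); manip.wait(.3); f0=F(); print(f0)
go(S(-41,226),AM,t,60); manip.wait(.3); print(F())
z=226
while z>198:
    z-=2; go(S(-41,z),AM,t,20); f=F(); print(z,f,end=' ')
    if f[2]-f0[2]>1.5: break
print("\ncontact cmd z",z,manip.current_clock()); strip_ends()
E
```

```text
[ 0.3 -0.3 -4.5]
[-0.2  0.5 -4.3]
224 [ 0.6  0.3 -4.4] 222 [-0.3  0.3 -4.4] 220 [-0.2  0.2 -4.6] 218 [ 0.4  0.  -4.1] 216 [-0.6  0.2 -5. ] 214 [ 0.9 -1.9  5.1] 
contact cmd z 214 39.9333
[239 150  25  27 482] L (np.int64(239), np.float64(172.58333333333334)) [-68.1  75.  229.9] R (np.int64(263), np.float64(158.05405405405406)) [-15.  -81.  216.8]
[235 189  42  23 202] L (np.int64(235), np.float64(209.16666666666666)) [-56.   75.  151.1] R (np.int64(276), np.float64(190.9)) [-50.8 -81.  145.9]
[200 215  31  15 289] L (np.int64(200), np.float64(219.5)) [ 40.7  75.  106.4] R (np.int64(230), np.float64(222.0)) [ 85.7 -81.   38.1]
[ 192  243  108   47 1904] L (np.int64(192), np.float64(264.8333333333333)) [ 72.1  75.  -11.3] R (np.int64(299), np.float64(247.19230769230768)) [-115.1  -81.    22.8]
[277 276  23  14  65] L (np.int64(277), np.float64(288.75)) [-159.4   75.     2. ] R (np.int64(299), np.float64(277.6666666666667)) [-117.2  -81.   -54.9]
```

Contact came at commanded sleeve height 214–216 mm, matching the expected 216. Now I lean it back about the strip.

```bash
python3 - <<'E'
from h import *
t=-.15
def S(x,z): return MC+x*MX+[0,0,z-MC[2]]
for x in (-38,-28,-18,-8,2,10,17,23):
    z=9+np.sqrt(206.6**2-(x+46)**2); go(S(x,z),AM,t,40); f=F(); print(x,round(z,1),round(f@MX,1),f[2])
print(manip.current_clock()); strip_ends()
E
```

```text
-38 215.4 0.2 0.2
-28 214.8 0.5 -0.9
-18 213.7 -0.7 -2.5
-8 212.1 0.6 -2.0
2 209.9 0.3 -2.0
10 207.9 -0.2 -1.3
17 205.8 -0.2 -1.3
23 203.7 -1.4 5.5
43.6417
[216 150  13  27 229] L (np.int64(216), np.float64(171.92857142857142)) [ -9.3  75.  221.2] R (np.int64(228), np.float64(159.18367346938774)) [ 86.6 -81.  198.4]
[228 150  12  26 193] L (np.int64(228), np.float64(170.6)) [-40.6  75.  229.3] R (np.int64(239), np.float64(159.1081081081081)) [ 53.5 -81.  203.7]
[217 188  42  21 155] L (np.int64(217), np.float64(206.36363636363637)) [ -8.6  75.  147. ] R (np.int64(258), np.float64(189.2)) [ -0.6 -81.  140.3]
[200 215  16  15 151] L (np.int64(200), np.float64(219.5)) [ 40.7  75.  106.4] R (np.int64(215), np.float64(224.67857142857142)) [135.1 -81.   19.3]
[ 192  242  108   48 1930] L (np.int64(192), np.float64(264.8333333333333)) [ 72.1  75.  -11.3] R (np.int64(299), np.float64(247.5)) [-115.1  -81.    22.1]
[277 277  23  13  62] L (np.int64(277), np.float64(288.75)) [-159.4   75.     2. ] R (np.int64(299), np.float64(277.875)) [-117.2  -81.   -55.5]
```

Touchdown: force jumped to +5.5 N as the foot bar landed, and the board's top edge is where the geometry predicts. I release, back off along the tool axis, and verify.

```bash
python3 - <<'E'
from h import *
p=np.array(manip.current_ee_pos()); z=R.from_quat(manip.current_ee_rot()).as_matrix()[:,2]
manip.open_gripper(); manip.wait(.3); print(F())
manip.move_straight(p-90*z,vel=80); print(F())
p=p-90*z; manip.move_straight(p+[0,0,120],vel=150)
manip.wait(.5); strip_ends()
a=manip.grab_frame("side")
q=down(-np.pi/2).as_quat(); manip.movep([400,140,420],q); manip.wait(.3); T,f=snap("final"); b=manip.grab_frame("side"); print("still",cv2.absdiff(a,b)[150:270,200:290].mean(),manip.current_clock())
m=(f.max(2)<60).astype(np.uint8); m[200:]=0
k,lab,st,ce=cv2.connectedComponentsWithStats(m)
for i in range(1,k):
    if st[i,4]>80: 
        pts=np.argwhere(lab==i)[:,::-1].astype(np.float32); r=cv2.minAreaRect(pts); bx=cv2.boxPoints(r)
        W=[onz("wrist",u,9,T) for u in bx]; print(st[i],[(round((w-MC)@MX),round((w-MC)@MY)) for w in W])
# handle sleeve & bottles sanity
red=(f[:,:,2]>150)&(f[:,:,1]<90); ys,xs=np.nonzero(red); print("cap",onz("wrist",(xs.mean(),ys.mean()),63,T).round() if len(xs) else None)
E
```

```text
[ 0.3 -0.1  0.1]
[-0.4  0.1  0. ]
[217 164  24  13 129] L (np.int64(217), np.float64(172.84615384615384)) [-11.9  75.  219.7] R (np.int64(240), np.float64(165.91666666666666)) [ 51.  -81.  187.7]
[217 188  43  21 141] L (np.int64(217), np.float64(206.33333333333334)) [ -8.6  75.  147.1] R (np.int64(259), np.float64(189.25)) [ -3.4 -81.  140.7]
[200 215  17  15 163] L (np.int64(200), np.float64(219.82142857142858)) [ 40.8  75.  105.7] R (np.int64(216), np.float64(224.91666666666666)) [131.8 -81.   19.4]
[ 192  242  108   48 1931] L (np.int64(192), np.float64(264.8333333333333)) [ 72.1  75.  -11.3] R (np.int64(299), np.float64(247.83333333333334)) [-115.2  -81.    21.2]
[277 277  23  13  64] L (np.int64(277), np.float64(288.75)) [-159.4   75.     2. ] R (np.int64(299), np.float64(277.875)) [-117.2  -81.   -55.5]
still 2.704135802469136 49.8833
[148  47  30  26 572] [(43, 216), (80, 200), (68, 157), (30, 173)]
[167  48  29  38 426] [(21, 175), (76, 170), (77, 125), (22, 129)]
[ 215   67  113   54 3015] [(8, 100), (62, 94), (58, -98), (3, -97)]
[512  71  48 105 968] [(-30, -461), (147, -480), (143, -498), (-35, -481)]
[ 205  107  115   51 1545] [(-64, 110), (-7, 106), (-4, -96), (-63, -98)]
[201 148  22  38 251] [(-143, 108), (-73, 83), (-77, 68), (-148, 92)]
[139 163  15  15 110] [(-142, 217), (-121, 203), (-135, 182), (-156, 196)]
[274 194  83   4 155] [(-147, -37), (-142, -36), (-119, -189), (-125, -190)]
cap [429. -52.  63.]
```

The chart stands still after release: its top edge is unchanged and the wrist force is zero. The geometry puts the strip at mat x ≈ -46 and the foot bar at ≈ +24, both inside ±62.5. The dropper is where it was, and the arm is clear.

```bash
python3 -c "
from rig import manip
print(manip.hand_in(),manip.current_clock())"
```

```text
the job is handed in; nothing more can be done
the job is handed in; nothing more can be done
```

I unfolded the kickstand to its stop, stood the chart on the mat facing the robot, leaning on the kickstand, released it and handed the job in; the final standing check was by force and image readings, not by viewing a picture.

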